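# Empty the scoop tray of headboard buttons into the bowl

### The arm

A 6-joint arm with a two-finger parallel gripper is mounted at the origin on the work surface. World frame = base frame: x ahead of the robot, y to its left, z up, the work surface at z = 0. Lengths are in m, angles in rad, forces in N, time in s.
With the tool pointing down it reaches from about 0.3 to 0.825 m from the base axis. Payload 5.4 kg.
Tool frame: the origin (TCP) lies at the very end of the fingers, on their centre line; the grasp point (between the pads) lies 19 mm behind it; z points along the fingers, x is the direction in which the jaws open and shut, and the axes are right-handed (so a half turn about z gives the same grasp; the last joint's range is limited). The gripper opens to 92 mm and grips with 3 to 60 N. Pads are 20 mm wide; open, the fingers measure 128 mm over their backs; the gripper's body (75 mm by 189 mm) begins 69 mm behind the grasp point.
Start: joints at [1.131, 0.158, 1.597, -0, 1.386, -0.21], TCP at [0.131, 0.56, 0.215] pointing down, gripper open.
Joint ranges: [-2.91, 2.91], [-0.94, 2.29], [0.18, 2.7], [-1.29, 4.43], [0.17, 2.64], [-3, 3]. Speed limits (rad/s): [2.57, 2.57, 3.14, 3.14, 3.14, 3.14].

### API

Orientations are given as a rotation vector (axis times angle).
In Python, from workcell import bot gives the robot as it stands. Calls block until the motion is done:
- bot.goto(position, orientation): joint-space move of the TCP to a pose.
- bot.line_to(position, rot=None, max_speed=0.15): straight line of the TCP; rot=None keeps the orientation; max_speed is the mean speed in m/s.
- bot.set_joints(angles): joint-space move.
- bot.set_gripper(opening, newtons=None): opening from 0.0 (shut) to 1.0 (fully open); newtons is the grip in N (None keeps the last); returns when the fingers have stopped.
- bot.hold(seconds).
- bot.inverse_kinematics(position, orientation): joint angles nearest the present ones, or None.
- bot.read_camera(name): name is "scene" or "side" or "wrist"; returns a dict with "pixels" (420x560x3 uint8, blue, green, red), "fx", "fy", "cx", "cy" (pixels), "k1" (the pictures are not rectified: a ray, as slopes to the right and down, at radius r is drawn at 1 + k1 r^2 times it, then the intrinsics apply), "R" (3x3) and "t" (3): a world point X has camera coordinates R X + t. Camera axes: x right, y down, z forward; pixel columns grow to the right and rows downward; lengths in m; the calibration is good to about 2 mm. A picture is of the moment at which its call begins. There is no depth.
A pose or a line that the arm cannot do raises bot.MotionError and nothing moves.
- bot.job_done(): hands the job in, once; it reports no verdict.
Readings, each from a call of its own:
- bot.current_clock(): time.
- bot.current_joints(): joint angles.
- bot.current_joint_vel(): joint speeds.
- bot.current_effort(): joint torques, N m.
- bot.current_ee_pos(): TCP position.
- bot.current_tool_rot(): TCP orientation.
- bot.current_contact_force(): force on the tool from outside, world axes, zero at the start.
- bot.current_ft_torque(): the same for the moment, N m.
- bot.current_opening(): opening from 0.0 (shut) to 1.0 (fully open).
Only numpy, scipy, OpenCV 4.12 (cv2) and the standard library are available. Lean on these libraries where they do the work, as an engineer would, in place of code of your own. Each camera call takes 0.05 s, during which the arm holds its last target. There are 200 camera calls.

### The job

Draw the copper tray out from under the shelf until its whole handle is clear of the shelf, stand it flat on the table and let go of it. Then take it by the handle and tip it over the wide bowl so that all four spare headboard buttons slide off its open end into the bowl, and set the empty tray flat on the table again. Leave the bowl upright in its place and everything else where it stands.

Things in the scene. Friction and masses are not known exactly. Their poses are not given: they have to be found in the camera images.
- tray: Copper scoop tray, 190 (x) by 116 mm (y), slippery floor 5 mm thick, upright walls 8 mm thick and 32 mm high on both long sides and the +x end; the -x end is open for pouring. Handle bar, 18 mm wide (y), 16 mm high, from the +x wall (x = 95 mm) to x = 167 mm. 0.3 kg. Origin: centre of the walled part's underside. Starts flat, handle under the shelf, open end towards the robot.
- tray_handle (a point): Point in the middle of the handle bar of the tray, 135 mm from the tray origin along +x, 26 mm above the underside.
- tray_spout (a point): Middle of the open pouring edge of the tray, on the floor's upper face: 95 mm from the tray origin along -x, 5 mm above the underside.
- shelf: Fixed wooden riser shelf along the back of the table, 160 mm deep (x), 560 mm wide (y), on two end panels; 122 mm clear height below its 18 mm board. A clock and books stand on it. Origin on the table straight below the middle of its front edge; x points away from the robot, into the shelf.
- bowl: Wide low round white ceramic bowl, mouth 170 mm across, 66 mm high, 5 mm thick, loose, 0.6 kg; stands either to the left or to the right in front of the shelf (the tall tumbler stands on the other side). Origin: centre of its underside.
- bowl_in (a point): Centre of the bowl's inner floor, 6 mm above its underside.
- button0: One of four alike domed, grey cloth-covered upholstery buttons, chunky discs 30 mm across and 14 mm high, 15 g, lying loose in the tray. Origin: centre of the flat underside.
- button1: One of four alike domed, grey cloth-covered upholstery buttons, chunky discs 30 mm across and 14 mm high, 15 g, lying loose in the tray. Origin: centre of the flat underside.
- button2: One of four alike domed, grey cloth-covered upholstery buttons, chunky discs 30 mm across and 14 mm high, 15 g, lying loose in the tray. Origin: centre of the flat underside.
- button3: One of four alike domed, grey cloth-covered upholstery buttons, chunky discs 30 mm across and 14 mm high, 15 g, lying loose in the tray. Origin: centre of the flat underside.
- tumbler: Bystander: tall white ceramic tumbler, 80 mm across the mouth, 105 mm high, loose. Origin: centre of the underside.
- candle: Bystander: candle in a closed amber glass jar, 68 mm across, 75 mm high, loose. Origin: centre of the underside.
- case: Bystander: black spectacles case, 160 by 62 by 36 mm, lying loose. Origin: centre of the underside, long side along x.
Things that resemble listed ones, but are neither listed nor needed, are in the scene too. Leave any red look-alike of the button1 alone.

How it is judged:
On the way, in this order (a step that is already met when the one before it is completed fails the run):
1. the tray stands flat on the table, let go of, with its whole handle out from under the shelf (x of tray_handle in the frame of shelf below -0.028 m and height (world z) of tray below 0.008 m and angle between tray's own z axis and vertical below 0.06 rad and linear speed of tray below 0.02 m/s and contact force between the fingers and tray below 0.1 N), for 0.2 s.
2. the tray, held by its handle, is tipped (by more than 0.2 rad) with its open end over the bowl (angle between tray's own z axis and vertical above 0.2 rad and horizontal distance between tray_spout and bowl_in below 0.1 m and distance between the grasp point and tray_handle below 0.06 m and contact force between the fingers and tray above 0.5 N), for 0.1 s.
3. all four buttons are in the bowl (horizontal distance between each of button0, button1, button2, button3 and bowl_in below 0.078 m and z of button0 in the frame of bowl between -0.005 and 0.06 m and z of button1 in the frame of bowl between -0.005 and 0.06 m and z of button2 in the frame of bowl between -0.005 and 0.06 m and z of button3 in the frame of bowl between -0.005 and 0.06 m), for 0.2 s.
At the end, for the whole second after the job is handed in: All four buttons lie at rest in the bowl (origins within 78 mm of its axis and less than 60 mm above its underside), the bowl stands upright on the table (within 0.1 rad), and the tray stands at rest, right way up and flat on the table (within 0.06 rad and 8 mm), let go of (all of step 3 and linear speed of each of button0, button1, button2, button3 below 0.03 m/s and angle between bowl's own z axis and vertical below 0.1 rad and height (world z) of bowl below 0.01 m and height (world z) of tray below 0.008 m and angle between tray's own z axis and vertical below 0.06 rad and linear speed of tray below 0.02 m/s and contact force between the fingers and tray below 0.1 N); the robot touches nothing.
It fails at once if the bowl is pushed more than 50 mm or tipped over (distance of bowl from where it was at the start of the episode above 0.05 m or angle between bowl's own z axis and vertical above 0.6 rad).
It fails at once if the tumbler, candle or spectacles case is moved more than 40 mm (distance of any of tumbler, candle, case from where it was at the start of the episode above 0.04 m).
It also fails if it takes over 67 s, if anything falls off the work surface, if the arm or the gripper's body presses on something with over 40 N, if the wrist force passes 120 N, or if a joint passes its speed limit or range.

## Working session

There is one attempt and no reset: what is moved stays moved. The work goes in short steps, each a Python script; the robot and the scene stay as the last script left them, time stands still between calls to the robot, and variables do not carry over. Pictures are saved under pics/ and viewed, about 8 in all and at most 12, crops included, and the job is handed in when it is done.

```bash
mkdir -p pics; ls
python3 - <<'E'
from workcell import bot
import cv2,numpy as np
ims=[]
for n in("scene","side"):
    c=bot.read_camera(n);cv2.imwrite(f"pics/{n}0.png",c["pixels"])
    np.savez(f"{n}0.npz",**c)
    print(n,c["fx"],c["fy"],c["cx"],c["cy"],c["k1"],"\n",c["R"],c["t"], -c["R"].T@c["t"])
print(bot.current_clock(),bot.current_tool_rot())
E
```

```text
pics
scene 406.2462914606771 406.2462914606771 286.41134061563434 206.23555682173793 -0.04873261309723447 
 [[-0.01836993  0.99978768 -0.0093345 ]
 [ 0.8599373   0.01103612 -0.51028036]
 [-0.510069   -0.0174009  -0.85995745]] [-0.00460187 -0.47069037  1.20555624] [1.01959654 0.03077326 0.79650007]
side 527.5717601138905 527.5717601138905 280.1508544161602 216.48539996591776 -0.08399327760782332 
 [[ 0.91068474 -0.41271552  0.0178663 ]
 [-0.20665493 -0.4925937  -0.8453669 ]
 [ 0.35769687  0.76617057 -0.53388726]] [-0.51502172  0.1809858   0.91958733] [ 0.17749052 -0.82796574  0.65315689]
0.1 [ 2.46086644e+00  1.95166931e+00 -2.39036321e-03]
```

View pics/scene0.png

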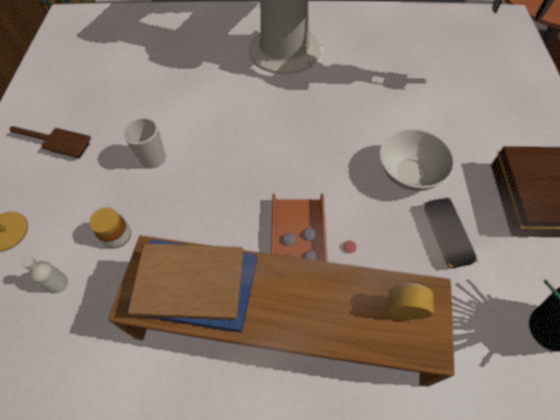

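View pics/side0.png

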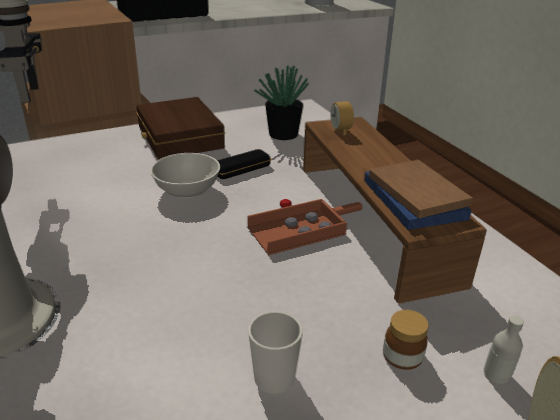

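The scene view shows the tray at (300,228) with its open end at the top and its handle under the shelf. The bowl is at (416,160), the case at (450,232), a red button at (350,246) and the tumbler at (147,143). The side view shows the four grey buttons around (305,224) and the handle going under the shelf at (345,208).

```bash
cat > h.py <<'E'
import numpy as np, cv2
def K(c): return np.array([[c["fx"],0,c["cx"]],[0,c["fy"],c["cy"]],[0,0,1]],float)
def cast(c,uv,z):
    uv=np.array(uv,float).reshape(-1,1,2)
    d=np.array([float(c["k1"]),0,0,0])
    s=cv2.undistortPoints(uv,K(c),d).reshape(-1,2)
    r=np.c_[s,np.ones(len(s))]@c["R"]; o=-c["R"].T@c["t"]
    return o+r*((z-o[2])/r[:,2])[:,None]
def proj(c,X):
    X=np.array(X,float).reshape(-1,3)
    return cv2.projectPoints(X,cv2.Rodrigues(c["R"])[0],c["t"],K(c),np.array([float(c["k1"]),0,0,0]))[0].reshape(-1,2)
E
python3 - <<'E'
from h import *
np.set_printoptions(precision=3,suppress=True)
a=dict(np.load("scene0.npz"));b=dict(np.load("side0.npz"))
print("tray top corners scene",cast(a,[(274,196),(324,195),(272,254),(327,254)],.032))
print("tray bottom side",cast(b,[(265,249),(250,230),(346,234)],0))
print("top side",cast(b,[(264,239),(249,218),(345,224),(331,203)],.032))
print("buttons side",cast(b,[(291,222),(311,217),(304,230),(323,226)],.012), "red",cast(b,[(286,203)],.007),cast(a,[(350,246)],.007))
print("bowl rim scene l r",cast(a,[(380,160),(452,160),(416,134)],.066),"side",cast(b,[(153,173),(220,173)],.066))
print("shelf front right top scene",cast(a,[(451,278),(260,253),(143,240)],.14),"side",cast(b,[(304,122),(402,237)],.14))
print("shelf bottoms side",cast(b,[(398,290),(305,163)],0))
print("case scene",cast(a,[(426,204),(445,200),(454,266),(475,262)],.036),"tumbler",cast(a,[(143,128)],.105))
E
```

```text
tray top corners scene [[ 0.54  -0.013  0.032]
 [ 0.536  0.098  0.032]
 [ 0.68  -0.012  0.032]
 [ 0.679  0.1    0.032]]
tray bottom side [[ 0.533  0.005  0.   ]
 [ 0.53   0.084  0.   ]
 [ 0.72  -0.013  0.   ]]
top side [[ 0.527 -0.003  0.032]
 [ 0.528  0.084  0.032]
 [ 0.711 -0.019  0.032]
 [ 0.726  0.071  0.032]]
buttons side [[0.62  0.062 0.012]
 [0.671 0.063 0.012]
 [0.632 0.021 0.012]
 [0.679 0.019 0.012]] red [[0.648 0.149 0.007]] [[0.648 0.152 0.007]]
bowl rim scene l r [[0.463 0.224 0.066]
 [0.46  0.387 0.066]
 [0.385 0.316 0.066]] side [[0.371 0.31  0.066]
 [0.519 0.248 0.066]]
shelf front right top scene [[ 0.769  0.301  0.14 ]
 [ 0.727 -0.027  0.14 ]
 [ 0.705 -0.241  0.14 ]] side [[ 0.764  0.297  0.14 ]
 [ 0.689 -0.234  0.14 ]]
shelf bottoms side [[ 0.715 -0.219  0.   ]
 [ 0.793  0.336  0.   ]]
case scene [[0.559 0.321 0.036]
 [0.548 0.365 0.036]
 [0.704 0.355 0.036]
 [0.695 0.4   0.036]] tumbler [[ 0.408 -0.312  0.105]]
```

Run:
```python
import cv2
a=cv2.imread("pics/scene0.png")[110:300,240:500]; b=cv2.imread("pics/side0.png")[140:300,140:400]
o=cv2.vconcat([cv2.resize(a,(520,380),interpolation=2)[:280],cv2.resize(b,(520,320),interpolation=2)])
cv2.imwrite("pics/z0.png",o)
```

```text
(no output)
```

View pics/z0.png

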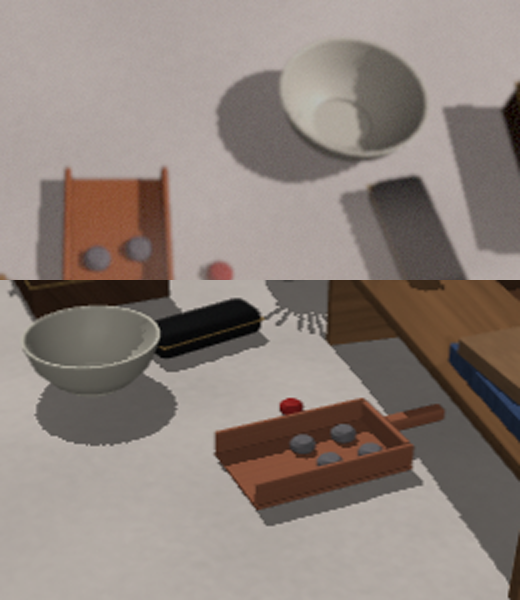

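```bash
cat >> h.py <<'E'
from scipy.spatial.transform import Rotation as Ro
def tool(yaw,tilt=0,s=1):
    """tray yaw; tilt>0 = open end down; jaw along tray y. returns Rotation"""
    D=np.array([[0,1,0],[s,0,0],[0,0,-1.]]) if s==1 else np.array([[0,-1,0],[-1,0,0],[0,0,-1.]])
    return Ro.from_euler('z',yaw)*Ro.from_euler('y',-tilt)*Ro.from_matrix(D)
E
python3 - <<'E'
from h import *
from workcell import bot
np.set_printoptions(precision=3,suppress=True)
a=dict(np.load("scene0.npz"));b=dict(np.load("side0.npz"))
print("bottoms",cast(b,[(270,253.5),(248.5,228.5),(345.5,234)],0))
print("tops",cast(b,[(268.5,244),(248.5,216.5),(344.5,222),(323,200)],.032),cast(a,[(274,194),(322.5,194)],.032))
# bowl: rim ellipse extremes
print("rim",cast(a,[(240+280/2,110+93/2),(240+426/2,110+100/2),(240+345/2,110+38/2),(240+365/2,110+155/2)],.066),cast(b,[(152,172),(220,172)],.066))
for s in(1,-1):
  print(s,bot.inverse_kinematics([.56,-.012,.13],tool(0,0,s).as_rotvec()),bot.inverse_kinematics([.6,.04,.02],tool(0,0,s).as_rotvec()))
  for yaw in(0,-.5,-.8,-1.2):
   for t in(0,.4,.6,.8):
    R=Ro.from_euler('z',yaw)*Ro.from_euler('y',-t)
    spout=np.array([.47,.30,.11])
    g=spout+R.apply([.215,0,.021]); T=tool(yaw,t,s); tcp=g+T.apply([0,0,.012])
    print(s,yaw,t,tcp,bot.inverse_kinematics(tcp,T.as_rotvec()))
bot.goto([.57,-.012,.16],tool(0,0,1).as_rotvec() if bot.inverse_kinematics([.57,-.012,.16],tool(0).as_rotvec()) is not None else tool(0,0,-1).as_rotvec())
c=bot.read_camera("wrist");np.savez("w1.npz",**c);cv2.imwrite("pics/w1.png",c["pixels"]);print(bot.current_clock(),bot.current_ee_pos(),bot.current_joints())
E
```

```text
bottoms [[ 0.536 -0.014  0.   ]
 [ 0.529  0.091  0.   ]
 [ 0.719 -0.013  0.   ]]
tops [[ 0.528 -0.023  0.032]
 [ 0.529  0.09   0.032]
 [ 0.714 -0.011  0.032]
 [ 0.715  0.09   0.032]] [[ 0.535 -0.013  0.032]
 [ 0.533  0.095  0.032]]
rim [[0.453 0.225 0.066]
 [0.46  0.389 0.066]
 [0.37  0.31  0.066]
 [0.536 0.308 0.066]] [[0.37  0.316 0.066]
 [0.52  0.253 0.066]]
1 [-0.237  0.2    1.724 -0.     1.218 -1.808] [-0.134  0.445  1.657 -0.     1.04  -1.705]
1 0 0 [0.685 0.3   0.119] [ 0.252  0.676  1.111 -0.     1.355 -1.319]
1 0 0.4 [0.665 0.3   0.202] [ 0.312  0.294  1.514 -0.147  0.956 -1.197]
1 0 0.6 [0.642 0.3   0.239] [ 0.357  0.119  1.705 -0.288  0.768 -1.062]
1 0 0.8 [0.613 0.3   0.271] [ 0.416 -0.039  1.888 -0.535  0.605 -0.819]
1 -0.5 0 [0.659 0.197 0.119] [ 0.115  0.521  1.334  0.     1.287 -0.956]
1 -0.5 0.4 [0.641 0.207 0.202] [ 0.263  0.237  1.583 -0.316  1.047 -0.687]
1 -0.5 0.6 [0.621 0.217 0.239] [ 0.365  0.128  1.695 -0.546  0.975 -0.474]
1 -0.5 0.8 [0.596 0.231 0.271] [ 0.484  0.054  1.794 -0.817  0.961 -0.214]
1 -0.8 0 [0.62  0.146 0.119] [ 0.042  0.398  1.501  0.     1.2
[... 1065 characters left out ...]
5 0.6 [0.621 0.217 0.239] [ 0.365  0.128  1.695 -0.546  0.975  2.668]
-1 -0.5 0.8 [0.596 0.231 0.271] [ 0.484  0.054  1.794 -0.817  0.961  2.927]
-1 -0.8 0 [0.62  0.146 0.119] [0.042 0.398 1.501 0.    1.243 2.412]
-1 -0.8 0.4 [0.606 0.16  0.202] [ 0.24   0.19   1.637 -0.38   1.132  2.743]
-1 -0.8 0.6 [0.59  0.176 0.239] [ 0.367  0.135  1.688 -0.609  1.137  2.95 ]
-1 -0.8 0.8 [0.57  0.197 0.271] None
-1 -1.2 0 [0.548 0.1   0.119] [-0.037  0.205  1.741 -0.     1.196  2.734]
-1 -1.2 0.4 [0.54  0.119 0.202] None
-1 -1.2 0.6 [0.532 0.139 0.239] None
-1 -1.2 0.8 [0.522 0.166 0.271] [ 0.509  0.208  1.625 -0.794  1.486 -2.858]
2.7083 [ 0.57  -0.011  0.16 ] [-0.232  0.192  1.669  0.     1.28  -1.804]
```

View pics/w1.png

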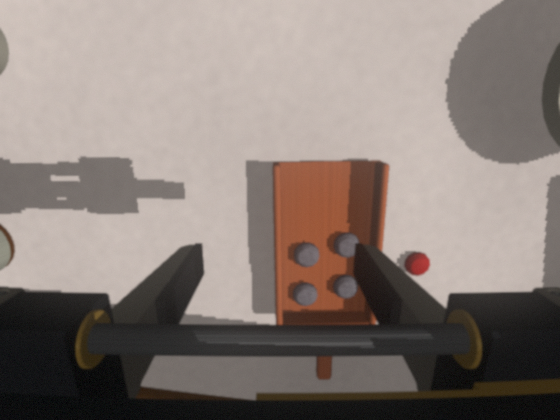

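The wrist view shows the tray's wall tops at (275..281,162) on the right-hand wall (−y) and (380..388,162) on the other. The four buttons are at about (307,254), (347,245), (305,294) and (346,287), well away from the open end. The red button, at (417,264), lies outside the tray.

Run:
```python
from h import *
np.set_printoptions(precision=3,suppress=True)
c=dict(np.load("w1.npz"))
print(cast(c,[(274,163),(281,163),(379,163),(388,163),(276,320),(376,322)],.032)); print(cast(c,[(307,254),(347,245),(305,294),(346,287)],.008)); print("handle end",cast(c,[(324,378)],.034))
print(cast(c,[(417,264)],.007))
```

```text
[[ 0.528 -0.016  0.032]
 [ 0.528 -0.009  0.032]
 [ 0.527  0.087  0.032]
 [ 0.527  0.096  0.032]
 [ 0.705 -0.014  0.032]
 [ 0.708  0.1    0.032]]
[[0.634 0.021 0.008]
 [0.623 0.066 0.008]
 [0.686 0.02  0.008]
 [0.677 0.069 0.008]]
handle end [[0.787 0.044 0.034]]
[[0.648 0.151 0.007]]
```

Run:
```python
from h import *
from workcell import bot
np.set_printoptions(precision=3,suppress=True)
bot.set_gripper(.42)
bot.line_to([.57,-.012,.05]);bot.line_to([.57,-.012,.0105],max_speed=.06)
print(bot.current_contact_force())
bot.set_gripper(0,25); print("open",bot.current_opening(),bot.current_contact_force())
bot.line_to([.425,-.012,.0105],max_speed=.07)
bot.hold(.2);print(bot.current_ee_pos(),bot.current_contact_force())
bot.set_gripper(.42);bot.line_to([.425,-.012,.17]);bot.hold(.1)
bot.line_to([.56,.041,.2])
for n in("wrist","side"):
    c=bot.read_camera(n);np.savez(n+"2.npz",**c);cv2.imwrite(f"pics/{n}2.png",c["pixels"])
print(bot.current_clock())
```

```text
[ 0.05  -0.375 -0.132]
open 0.08691875502845382 [-0.557 -0.774  2.29 ]
[ 0.425 -0.012  0.011] [ 1.204 -0.083  3.715]
11.4583
```

View pics/wrist2.png

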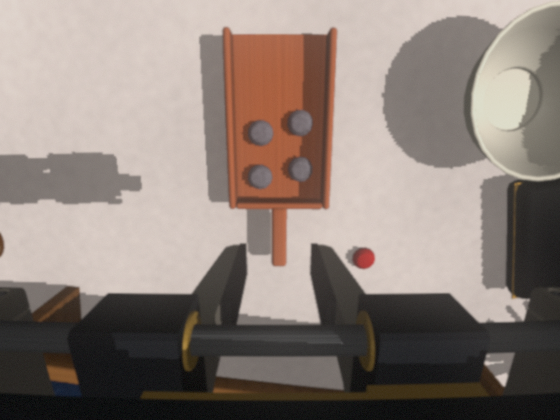

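The tray is out with all four buttons in it. The handle runs from (279,208) to (279,265), and the bowl's floor is at (512,98).

Run:
```python
from h import *
np.set_printoptions(precision=3,suppress=True)
c=dict(np.load("wrist2.npz"));a=dict(np.load("scene0.npz"))
print("handle",cast(c,[(279.5,210),(279.5,265)],.034)); print("walls",cast(c,[(224,30),(336,30),(231,206),(328,208)],.032))
print("bowl floor",cast(c,[(512,98)],.006),cast(a,[(240+342/2,110+122/2)],.006),"rim left",cast(c,[(471,95)],.066))
print("case",cast(c,[(510,182),(508,296)],.036))
```

```text
handle [[0.575 0.042 0.034]
 [0.644 0.042 0.034]]
walls [[ 0.389 -0.014  0.032]
 [ 0.389  0.098  0.032]
 [ 0.571 -0.014  0.032]
 [ 0.573  0.097  0.032]]
bowl floor [[0.448 0.311 0.006]] [[0.449 0.311 0.006]] rim left [[0.452 0.224 0.066]]
case [[0.541 0.304 0.036]
 [0.688 0.333 0.036]]
```

```bash
cat >> h.py <<'E'
G=np.array([.118,0,.026])  # grasp point in tray
def pose(org,yaw,tilt):
    "TCP pose for tray origin"
    R=Ro.from_euler('z',yaw)*Ro.from_euler('y',-tilt); T=tool(yaw,tilt,1)
    return np.array(org)+R.apply(G)+T.apply([0,0,.019]),T.as_rotvec()
def grasp(yaw,tilt,p):
    T=tool(yaw,tilt,1); return np.array(p)+T.apply([0,0,.019]),T.as_rotvec()
E
python3 - <<'E'
from h import *
from workcell import bot
np.set_printoptions(precision=3,suppress=True)
p,r=pose([.479,.042,0],0,0);print(p)
bot.line_to([p[0],p[1],.08],rot=r);bot.line_to(p,rot=r,max_speed=.06)
bot.set_gripper(0,60);print("open",bot.current_opening(),bot.current_contact_force())
g=np.array([.597,.042,.026])
P,r=grasp(0,-.06,g+[0,0,.02]);bot.line_to(P,rot=r,max_speed=.03)
P,r=grasp(0,-.12,g+[0,0,.08]);bot.line_to(P,rot=r,max_speed=.06)
bot.hold(.3);print(bot.current_contact_force(),bot.current_ft_torque())
for n in("wrist","side"):
    c=bot.read_camera(n);np.savez(n+"3.npz",**c);cv2.imwrite(f"pics/{n}3.png",c["pixels"])
cv2.imwrite("pics/b3.png",cv2.hconcat([cv2.resize(cv2.imread("pics/wrist3.png"),(400,300)),cv2.resize(cv2.imread("pics/side3.png")[90:330,100:420],(400,300))]))
print(bot.current_clock())
E
```

```text
[0.597 0.042 0.007]
open 0.19298738126194342 [-0.592 -0.393  1.366]
[-0.301  1.037 -3.015] [ 0.049 -0.513 -0.002]
16.625
```

View pics/b3.png

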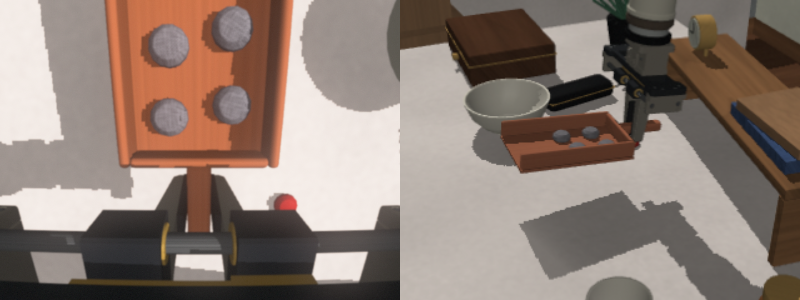

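Run:
```python
from h import *
np.set_printoptions(precision=1,suppress=True)
c=dict(np.load("side3.npz"));w=dict(np.load("wrist3.npz"))
g=np.array([.597,.042,.106])
for t in(-.12,-.06,0,.06):
    R=Ro.from_euler('y',-t); pts=[g+R.apply(np.array(q)-G) for q in([-.095,-.058,.032],[-.095,.058,.032],[.095,-.058,.032],[-.095,-.058,0],[.095,-.058,0])]
    print(t,proj(c,pts).tolist()); print("   wrist",proj(w,[pts[2]]).tolist())
```

```text
-0.12 [[196.636334310088, 212.6113100193368], [180.00108106733146, 184.6222867982055], [288.7626110655048, 202.98891506514005], [195.7989197267098, 227.40885246520583], [286.63238053729674, 216.85185647497184]]
   wrist [[165.67823870324384, 236.73183457141226]]
-0.06 [[196.3094449658259, 218.5780635365074], [179.78983788262423, 190.24672441819882], [288.5259052937341, 203.6144875371724], [196.46832936896308, 233.0435741298441], [287.2536595870825, 217.3375909930944]]
   wrist [[166.56806185560333, 235.2029399946756]]
0 [[196.3843999724511, 224.41266793203462], [179.94980227717627, 195.7632904513954], [288.3259777789825, 204.24274070332473], [197.51816209842983, 238.48900703355704], [287.91391246110476, 217.77628765477954]]
   wrist [[167.47175321103146, 233.84002885473043]]
0.06 [[196.85281119446623, 230.0917101878086], [180.47355656511564, 201.14972315916808], [288.1635110172884, 204.87133462116577], [198.93566344350867, 243.72607174835176], [288.6106568972101, 218.16656395462752]]
   wrist [[168.38506952310212, 232.64491948007657]]
```

```bash
cat >> h.py <<'E'
SP=np.array([-.095,0,.005])
def spout(S,yaw,tilt):
    R=Ro.from_euler('z',yaw)*Ro.from_euler('y',-tilt)
    return grasp(yaw,tilt,np.array(S)+R.apply(G-SP))
E
python3 - <<'E'
from h import *
from workcell import bot
np.set_printoptions(precision=3,suppress=True)
P,r=grasp(0,-.12,[.597,.042,.19]);bot.line_to(P,rot=r,max_speed=.1)
yaw=-.8;d=np.array([np.cos(yaw),np.sin(yaw),0]);S=np.array([.45,.31,.16])+.03*d
P,r=spout(S,yaw,-.12);bot.line_to(P,rot=r,max_speed=.05)
print(bot.current_clock(),bot.current_joint_vel())
S[2]=.105
P,r=spout(S,yaw,-.08);bot.line_to(P,rot=r,max_speed=.08)
for n in("scene","wrist"):
    c=bot.read_camera(n);np.savez(n+"4.npz",**c);cv2.imwrite(f"pics/{n}4.png",c["pixels"])
cv2.imwrite("pics/b4.png",cv2.hconcat([cv2.resize(cv2.imread("pics/wrist4.png"),(400,300)),cv2.resize(cv2.imread("pics/scene4.png")[60:300,240:560],(400,300))]))
print(bot.current_clock())
E
```

```text
19.8333 [-0.     0.001  0.002 -0.    -0.001  0.001]
20.6667
```

View pics/b4.png

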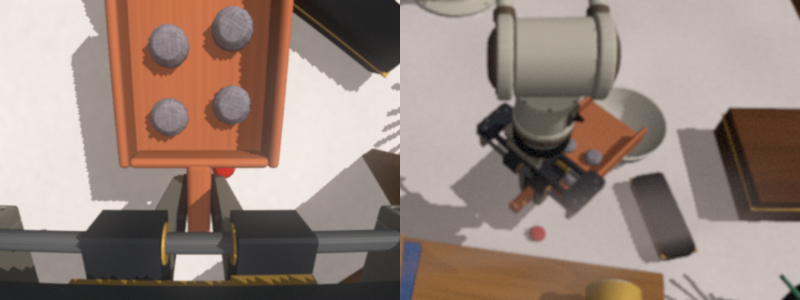

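Run:
```python
from h import *
from workcell import bot
yaw=-.8;d=np.array([np.cos(yaw),np.sin(yaw),0]);S=np.array([.45,.31,.105])+.03*d
ims=[]
for t in np.arange(0,.66,.08):
    P,r=spout(S,yaw,t);bot.line_to(P,rot=r,max_speed=.06)
    if t>.2:
        bot.hold(.25); c=bot.read_camera("wrist");ims.append(cv2.resize(c["pixels"],(260,195)))
bot.hold(.6);c=bot.read_camera("wrist");ims.append(cv2.resize(c["pixels"],(260,195)))
c=bot.read_camera("side");ims.append(cv2.resize(c["pixels"][60:300,60:380],(260,195)))
c=bot.read_camera("scene");ims.append(cv2.resize(c["pixels"][60:300,240:560],(260,195)))
while len(ims)%3: ims.append(ims[-1]*0)
cv2.imwrite("pics/b5.png",cv2.vconcat([cv2.hconcat(ims[i:i+3]) for i in range(0,len(ims),3)]))
print(len(ims),t,bot.current_clock(),bot.current_contact_force())
```

```text
9 0.64 27.1167 [-0.28922302  0.57006294 -3.12207821]
```

View pics/b5.png

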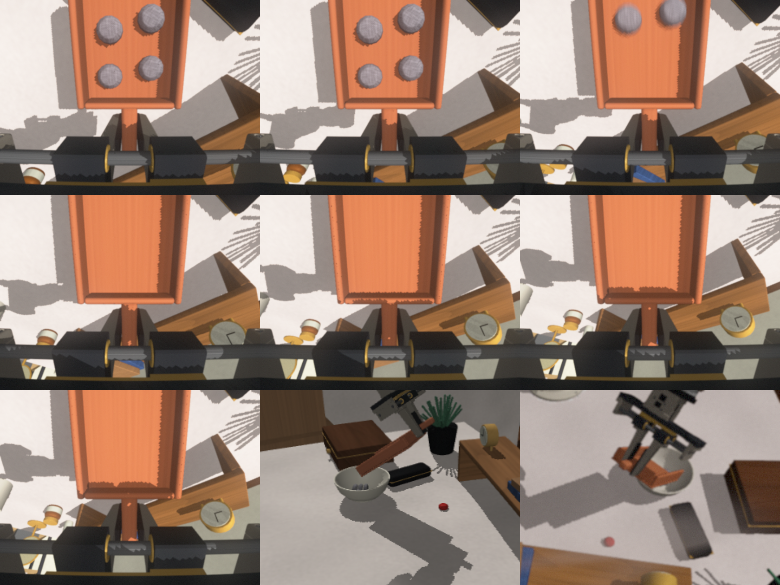

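The buttons slid off at a tilt of about 0.4 rad. The side crop shows them in the bowl and the tray looks empty. Next I lift away and set the tray down.

Run:
```python
from h import *
from workcell import bot
np.set_printoptions(precision=3,suppress=True)
yaw=-.8;d=np.array([np.cos(yaw),np.sin(yaw),0]);S=np.array([.45,.31,.16])+.03*d
P,r=spout(S,yaw,.64);bot.line_to(P,rot=r,max_speed=.1)
P,r=spout(S,yaw,.0);bot.line_to(P,rot=r,max_speed=.12)
c=bot.read_camera("wrist");cv2.imwrite("pics/w6.png",c["pixels"])
P,r=grasp(0,0,[.597,.042,.17]);bot.line_to(P,rot=r,max_speed=.07)
P,r=grasp(0,0,[.597,.042,.036]);bot.line_to(P,rot=r,max_speed=.1)
c=bot.read_camera("side");np.savez("side6.npz",**c);cv2.imwrite("pics/side6.png",c["pixels"])
P,r=grasp(0,0,[.597,.042,.0265]);bot.line_to(P,rot=r,max_speed=.02)
bot.hold(.2);print(bot.current_contact_force(),bot.current_clock())
c=bot.read_camera("scene");cv2.imwrite("pics/scene6.png",c["pixels"])
cv2.imwrite("pics/b6.png",cv2.hconcat([cv2.resize(cv2.imread("pics/side6.png")[60:300,60:380],(400,300),interpolation=2),cv2.resize(c["pixels"][60:300,240:560],(400,300),interpolation=2)]))
```

```text
[-1.005 -0.145 -2.802] 33.0333
```

View pics/b6.png

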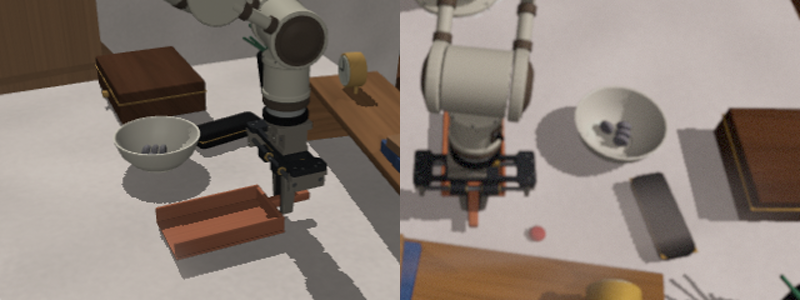

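Run:
```python
from h import *
from workcell import bot
np.set_printoptions(precision=3,suppress=True)
p=np.array(bot.current_ee_pos())
for i in range(5):
    f=bot.current_contact_force();print(p[2],f)
    if f[2]>-1: break
    p[2]-=.0007;bot.line_to(p,max_speed=.01);bot.hold(.1)
bot.set_gripper(.42);bot.hold(.2)
p[2]+=.15;bot.line_to(p,max_speed=.1)
bot.line_to([.45,.16,.26],max_speed=.15)
bot.hold(.3)
im=[]
for n in("wrist","side","scene"):
    c=bot.read_camera(n);np.savez(n+"7.npz",**c);im.append(c["pixels"])
o=cv2.hconcat([cv2.resize(im[0],(400,300)),cv2.resize(im[1][60:300,60:380],(400,300),interpolation=2)])
o2=cv2.hconcat([cv2.resize(im[2],(400,300)),cv2.resize(im[2][120:200,370:477],(400,300),interpolation=2)])
cv2.imwrite("pics/b7.png",cv2.vconcat([o,o2]));print(bot.current_clock())
```

```text
0.007444138168164388 [-0.359  0.475 -3.05 ]
0.006744138168164388 [-2.797  0.302  3.739]
37.8083
```

View pics/b7.png

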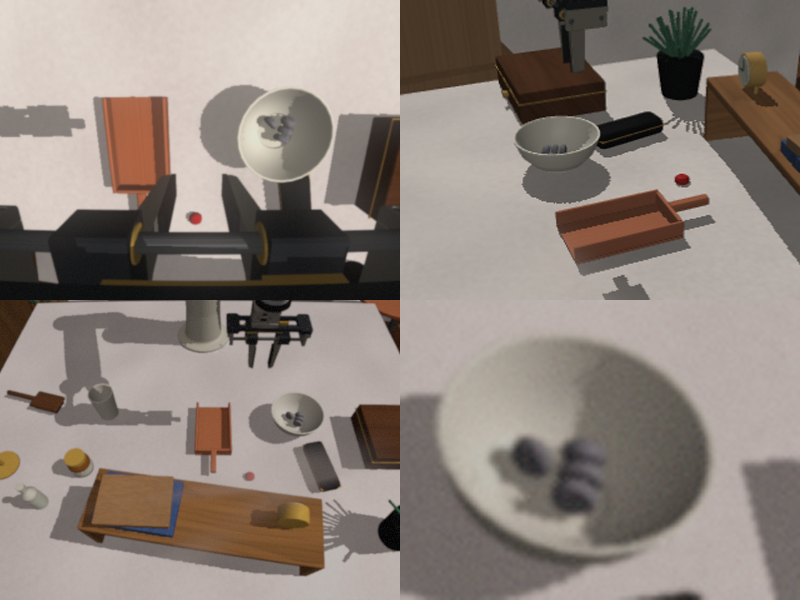

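The bowl crop shows four buttons in it, the tray stands empty and flat, and the other objects are in their places.

```bash
python3 -c "
from workcell import bot
bot.hold(.5);print(bot.current_contact_force());bot.job_done();print(bot.current_clock())"
```

```text
[-0.12436796  0.15165963  0.46351249]
the job is handed in; nothing more can be done
the job is handed in; nothing more can be done
```

The job is done and handed in after about 38 s of the 67 s allowed; no verdict was reported.

- **Drawing out:** I gripped the tray by its −y side wall, drew it about 145 mm out from under the shelf, and let go of it flat on the table. By my measurement the end of the handle was then about 95 mm in front of the shelf.
- **Pouring:** I took the tray by the handle at 60 N and carried it tilted slightly back. A check against the side view showed no slip in the grip. Tipped over the bowl, the buttons slid off at a tilt of about 0.4 rad.
- **Setting down:** I put the empty tray flat where it had stood and let go.

**Last checks:** The final pictures show four grey buttons in the bowl and the bowl upright in its place. The tray is empty and flat. The red button, tumbler, candle and case look unmoved, though I judged that by eye and did not measure it. The force reading at the end was about 0.5 N with the arm clear of everything, which I take as sensor offset.

**One reading disagreed:** the vertical force while holding the tray stayed near 3 N with and without the buttons, so it could not confirm the tray was empty. I relied on the pictures for that.

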